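# Press a plug home on the lever press and rack the sleeve

## Task

Lay the shorter of the two pipe sleeves lying loose on the bench in the bed of the lever press, plug towards the ram, and let go of it; pull the sprung lever through its full stroke so that the press drives the plug home, then ease the lever slowly all the way back to rest, never letting it fly back. Then lay the finished sleeve flat in the rack, in the row that already holds a sleeve of the same length, in line with that one and in the free space on its robot side. Leave the longer sleeve, the racked sleeves, the elbow, carton, jar and tee where they are.

Things in the scene. Friction and masses are not known exactly. Their poses are not given: they have to be found in the camera images.
- sleeve_mid: Shorter loose sleeve: grey tube 100 mm long along its x, barrel 36 mm in diameter, 15 mm hexagonal collars at both ends (42 mm across flats, 48.5 across corners), 160 g. A white plug (30 mm stem, 35 mm flange) stands 22 mm out of its +x end, 6 mm when home. Origin: middle of the underside flat, half-way along the tube, 21 mm under its axis; z up.
- sleeve_long: The longer loose sleeve, a look-alike: tube 135 mm long, otherwise the same, with its plug 22 mm out of the +x end. Too long for the press. Origin: middle of the underside flat, half-way along the tube, x along the tube.
- plug_mid (a joint): How far the plug of the shorter loose sleeve is pushed in: about 0 at the start, 0.016 m fully home. It is stiff (some 20 N) and stays where it is left.
- plug_face (a point): Middle of the flange face of that plug, at its outer end: 72 mm from the sleeve's middle along its +x at the start, 56 mm with the plug home.
- press: Grey cast lever press, base 275 x 80 mm, origin on the bench under its bed; x runs along the bed from the fixed stop (face at x = -70 mm, top 76 mm up) to the ram (32 mm round face at x = +81.5 mm at rest, 51 mm up, moves 45 mm towards the stop). Ram housing: x = 103 to 165 mm, y = +-30 mm, 75 mm high; the lever turns on top of it (hub top 103 mm up).
- bed (a point): Middle of the place for the sleeve on the bed floor, 30 mm above the bench, axes as the press. A sleeve lies here with its axis along x, its plug (+x end) towards the ram (+x), its origin at this point within about 14 mm along x. Low side rails 10 mm high, 42 mm apart inside and 58 mm outside.
- lever (a joint): Lever angle: 0 at rest, 1.15 rad at the end of the stroke (plug home); growing as the lever swings level, clockwise seen from above, so that its handle comes towards the robot. A spring pulls it back; the handle needs about 4 N at first and 15 N at the end.
- lever_handle (a point): Middle of the free part of the lever's handle, 130 mm above the bench: an upright round black post of 22 mm diameter, standing on the steel lever arm (arm 20 mm wide, its top 97 mm above the bench) and reaching up to 175 mm above the bench.
- lever_pivot (a point): Point on the lever's upright pivot axis at the same height as lever_handle, 155 mm from it.
- racked_mid: A finished sleeve like the shorter one, tube 100 mm, plug flange 6 mm out of its +x end, lying in its row of the rack with +x away from the robot. Origin: middle of the underside flat, half-way along the tube. The free place of the row lies on its -x side: from its -x end (x = -50 mm) to the rack's end wall at about x = -220 mm. Which row it lies in changes.
- racked_long: A finished sleeve like the longer one, tube 135 mm, lying in the other row. Origin: middle of the underside flat, half-way along the tube.
- rack: Plywood rack 320 x 180 mm, origin under the middle between its rows; two rows run along its x axis (away from the robot) at y = +-42.5 mm, floor 6 mm above the bench, 45 to 52 mm wide between ridges that rise 10 mm above the floor; end walls 11 mm above the floor with inner faces at x = -155 and +145 mm.
- elbow: Grey pipe elbow lying on the bench, about 95 x 95 x 50 mm, bystander; origin under it.
- carton: Cardboard carton 100 x 80 x 70 mm, bystander; origin under its middle.
- jar: Jar 68 mm in diameter, 100 mm high, bystander; origin under its middle.
- tee: White pipe tee standing on end, 56 mm in diameter, 90 mm high, branch 50 mm out along its x, bystander; origin under its run.
Mind the look-alikes: they are no part of the job. Leave any purple look-alike of the sleeve_mid alone.

How it is judged:
By the outcome, as a careful person would: the job done as asked, in the order asked, and still so for the second after the job is handed in, with the robot touching nothing.
It also fails if it takes over 72 s, if anything falls off the work surface, if the arm or the gripper's body presses on something with over 40 N, if the wrist force passes 120 N, or if a joint passes its speed limit or range.

## Robot

A 6-joint arm with a two-finger parallel gripper is mounted at the origin on the work surface. World frame = base frame: x ahead of the robot, y to its left, z up, the work surface at z = 0. Lengths are in m, angles in rad, forces in N, time in s.
With the tool pointing down it reaches from about 0.3 to 0.85 m from the base axis. Payload 4.2 kg.
Tool frame: the origin (TCP) lies midway between the tips of the shut fingers; the grasp point (between the pads) lies env.tcp_to_grasp behind it (env.tcp_to_grasp is the distance from the TCP to the grasp point, in m); z points along the fingers, y is the line along which they close (so a half turn about z gives the same grasp; the last joint's range is limited). The gripper opens to 91 mm and grips with 3 to 60 N. Pads are 32 mm wide; open, the fingers measure 118 mm over their backs; the gripper's body (76 mm by 178 mm) begins 60 mm behind the grasp point.
Start: joints at [-1.302, 0.32, 1.565, -0, 1.257, -0.02], TCP at [0.164, -0.551, 0.214] pointing down, gripper open.
Joint ranges: [-3.11, 3.11], [-0.84, 2.01], [0.21, 2.61], [-1.34, 4.49], [0.05, 2.63], [-2.56, 2.56]. Speed limits (rad/s): [2.57, 2.57, 3.14, 3.14, 3.14, 3.14].

## Interface

Orientations are given as a unit quaternion [w, x, y, z].
In Python, from rig import env, optics, workorder gives the robot as it stands.
- The arm moves only by the shell command python3 -m inch 'ROWS' [FORCE]. ROWS is JSON, a list of rows, each a list of 7 numbers: the shift along the world's x, y, z in m, then the turn, a rotation vector about the world's x, y, z in rad, then the finger opening in m, from 0 to 0.0912. In form: [[x, y, z, rx, ry, rz, hand], ...]. A call has 1 to 10 rows; each row shifts and turns the commanded pose from where the row before left it; what a row does not reach is not made up. A row lasts 1/8 s, in which the tool goes at most 62.5 mm and 10.7 degrees, less where a joint would pass 70% of its speed; a pose out of reach is approached as far as the arm can. A call with a gripper value outside its range is refused whole. The fingers move at their own pace and stop on an object; FORCE is the grip in N (left out, the last holds). Time passes only in rows, so rows that do not move let the fingers close. It gives the time, the measured TCP pose, the force, the opening and the grip force at its end, in the units of the state.
- env.get_state(): the state, without advancing time (a new reading comes with each control period).
- optics.get_image(name): name is "side" or "top"; returns a dict with "pixels" (480x640x3 uint8, red, green, blue), "K" (3x3 intrinsics, pixels), "view" (4x4, takes a point from world to camera coordinates). Camera axes: x right, y down, z forward; pixel columns grow to the right and rows downward; lengths in m; the calibration is good to about 2 mm. A picture is of the moment at which its call begins. There is no depth.
- workorder.sign_off(): hands the job in; it is judged then, once.
The state is a dict: "clock": time; "q": joint angles; "qd": joint speeds; "joint_torque": joint torques, N m; "eef_pos": TCP position; "tcp_rot": TCP orientation; "contact_force": force on the tool from outside, world axes, zero at the start; "moment": the same for the moment, N m; "grip_width": finger opening in m; "finger_force": force on a finger pad.
Only numpy, scipy, OpenCV 4.12 (cv2) and the standard library are available. Lean on these libraries where they do the work, as an engineer would, in place of code of your own. Each camera call takes 0.05 s, during which the arm holds its last target. There are 200 camera calls.

## Working session

There is one attempt and no reset: what is moved stays moved. The work goes in short steps, Python scripts to look and compute and a shell command to move; the robot and the scene stay as the last step left them, time stands still between calls to the robot, and variables do not carry over. Pictures are saved under pics/ and viewed, at most 10 in all, crops included, and the job is handed in when it is done.

```bash
mkdir -p pics; ls; python3 - <<'E'
from rig import env, optics
import cv2
for n in("top","side"):
    d=optics.get_image(n); cv2.imwrite(f"pics/{n}0.png",d["pixels"][:,:,::-1]); print(n,d["K"].tolist(),d["view"].round(4).tolist())
s=env.get_state(); print(env.tcp_to_grasp,{k:s[k] for k in("clock","eef_pos","tcp_rot","contact_force","grip_width")})
E
```

```text
pics
top [[463.94082864333836, 0.0, 316.2015884248265], [0.0, 463.94082864333836, 239.9156985952424], [0.0, 0.0, 1.0]] [[0.0087, -1.0, 0.0013, 0.0088], [-0.9956, -0.0088, -0.0934, 0.5834], [0.0934, -0.0005, -0.9956, 1.4592], [0.0, 0.0, 0.0, 1.0]]
side [[516.7984113107033, 0.0, 314.2684863416364], [0.0, 516.7984113107033, 230.46093742192386], [0.0, 0.0, 1.0]] [[-0.9431, -0.3325, -0.0073, 0.5255], [-0.1623, 0.4794, -0.8625, 0.1811], [0.2903, -0.8122, -0.5061, 1.1395], [0.0, 0.0, 0.0, 1.0]]
0.0188 {'clock': 0.1, 'eef_pos': array([ 0.16361165, -0.5507399 ,  0.21319387]), 'tcp_rot': array([-8.14272980e-04,  9.89595313e-01,  1.43876479e-01, -1.09268291e-04]), 'contact_force': array([ 0.60176872, -0.26719144,  0.27419173]), 'grip_width': 0.09087190019438238}
```

View pics/top0.png

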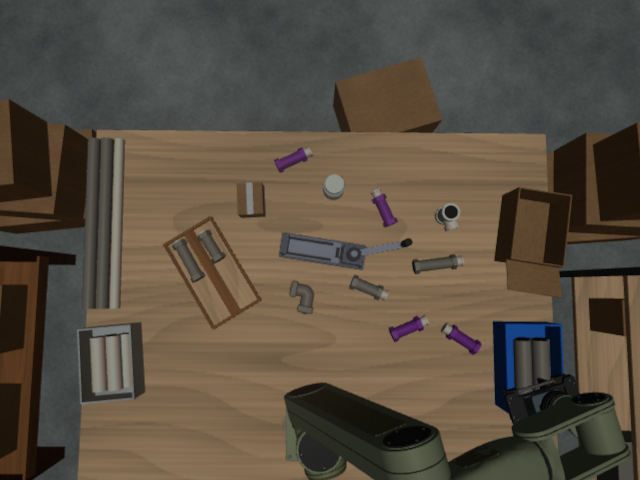

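View pics/side0.png

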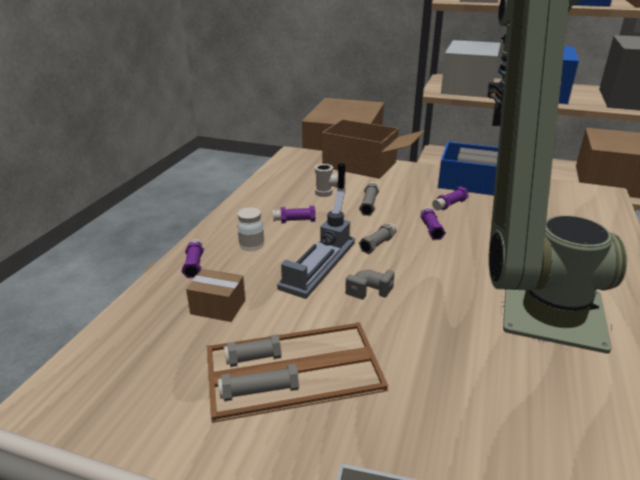

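The grey loose ones are short at top (369,288) and long at top (438,264). The four purple ones are decoys. (369,288) is the shorter of the grey pair, so it fits sleeve_mid. I'll confirm it in an enlarged crop.

```bash
cat > h.py <<'E'
import numpy as np, cv2
from rig import env, optics
def ray(d,u,v,z):
    "pixel -> world point on plane height z"
    V=d["view"]; R,t=V[:3,:3],V[:3,3]
    c=-R.T@t; r=R.T@np.linalg.solve(d["K"],[u,v,1.])
    return c+r*(z-c[2])/r[2]
def pix(d,p):
    q=d["K"]@(d["view"][:3,:3]@np.asarray(p)+d["view"][:3,3]); return q[:2]/q[2]
def tri(d1,p1,d2,p2):
    P=lambda d:d["K"]@d["view"][:3]
    X=cv2.triangulatePoints(P(d1),P(d2),np.float64(p1).reshape(2,1),np.float64(p2).reshape(2,1)); return (X[:3]/X[3]).ravel()
def crop(d,x0,y0,x1,y1,s,name):
    a=cv2.resize(d["pixels"][y0:y1,x0:x1,::-1],None,fx=s,fy=s,interpolation=cv2.INTER_CUBIC)
    a=cv2.convertScaleAbs(a,alpha=1.5,beta=10)
    for x in range((x0//10+1)*10,x1,10):
        cv2.line(a,(int((x-x0)*s),0),(int((x-x0)*s),8 if x%50 else 25),(0,0,255),1)
    for y in range((y0//10+1)*10,y1,10):
        cv2.line(a,(0,int((y-y0)*s)),(8 if y%50 else 25,int((y-y0)*s)),(0,0,255),1)
    cv2.imwrite(name,a)
E
python3 - <<'E'
from h import *
d=optics.get_image("top")
crop(d,270,225,470,315,4,"pics/c1.png")
crop(d,155,205,285,335,4.6,"pics/c2.png")
E
```

```text
(no output)
```

View pics/c1.png

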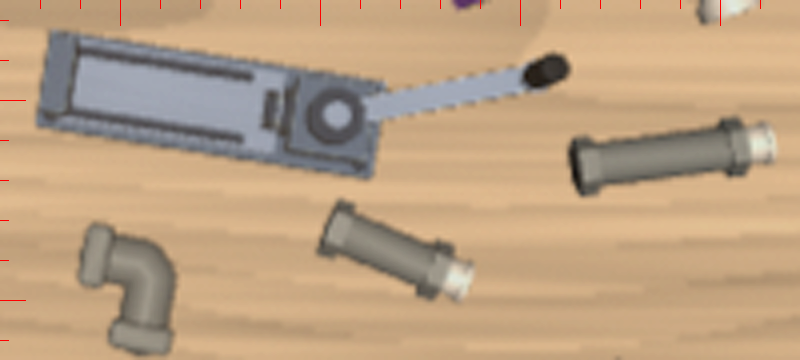

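View pics/c2.png

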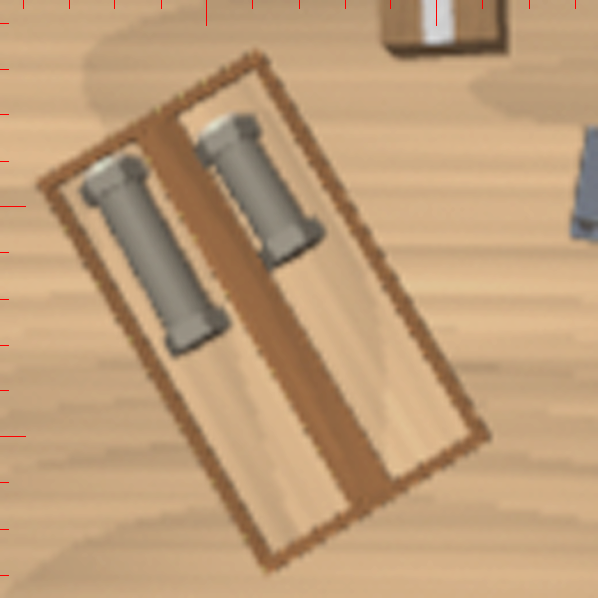

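c1 confirms it: sleeve_mid is the grey one at top (369,288), with its white plug at the lower right (386,294). The long sleeve is at (438,264). In c2 the racked_mid sleeve is in the right-hand row at about (212,245), with free space below it. Next I'll measure these.

```bash
cat > m.py <<'E'
from h import *
T=optics.get_image("top"); S=optics.get_image("side")
def hsv(d): return cv2.cvtColor(d["pixels"],cv2.COLOR_RGB2HSV).astype(int)
def comps(m,box,amin=20):
    x0,y0,x1,y1=box; k=np.zeros(m.shape,np.uint8); k[y0:y1,x0:x1]=m[y0:y1,x0:x1]
    n,l,st,c=cv2.connectedComponentsWithStats(k)
    return [(st[i,4],np.argwhere(l==i)[:,::-1].astype(np.float32)) for i in range(1,n) if st[i,4]>=amin]
E
python3 - <<'E'
from m import *
H=hsv(T)
def ax(pts,z,name):
    W=np.array([ray(T,u,v,z)[:2] for u,v in pts]); c=W.mean(0); _,_,vt=np.linalg.svd(W-c); a=vt[0]; t=(W-c)@a; s=(W-c)@vt[1]
    mid=c+a*(t.max()+t.min())/2+vt[1]*(s.max()+s.min())/2
    print(name,len(W),"centroid",c.round(4),"mid",mid.round(4),"dir",a.round(3),"yaw",np.degrees(np.arctan2(a[1],a[0])).round(1),"len",np.ptp(t).round(3),"wid",np.ptp(s).round(3))
sat=H[...,1]; val=H[...,2]
for nm,box,z in(("mid",(345,270,395,305),.021),("long",(408,250,470,280),.021),("racked",(195,225,235,268),.027)):
    for a,p in comps(((sat<75)).astype(np.uint8),box): ax(p,z,nm+" all")
    for a,p in comps(((sat<75)&(val>150)).astype(np.uint8),box,6): ax(p,z,nm+" white")
    for a,p in comps(((sat<75)&(val<=150)).astype(np.uint8),box): ax(p,z,nm+" grey")
# press features from crop c1 (scale 4, origin 270,225)
g=lambda u,v,z:ray(T,270+u/4,225+v/4,z)
r=[g(77,52,.04),g(252,76,.04),g(75,115,.04),g(243,139,.04)]
print("rails",[x[:2].round(4) for x in r])
print("stop face top",g(75,42,.076)[:2].round(4),g(70,117,.076)[:2].round(4)); print("hub",g(337,113,.103)[:2].round(4),"handletop",g(552,68,.175)[:2].round(4))
k=lambda u,v,z:ray(T,155+u/4.6,205+v/4.6,z)
print("rack corners",[k(u,v,.017)[:2].round(4).tolist() for u,v in((42,185),(258,55),(488,436),(270,570))])
# side handle: dark post
Hs=hsv(S)
for a,p in comps((Hs[...,2]<45).astype(np.uint8),(325,155,355,200),10): print("side handle",a,p.min(0),p.max(0),p.mean(0))
for a,p in comps((H[...,2]<60).astype(np.uint8),(395,230,420,255),6): print("top handle",a,p.min(0),p.max(0),p.mean(0))
E
```

```text
mid all 433 centroid [ 0.4307 -0.1554] mid [ 0.4303 -0.1564] dir [0.373 0.928] yaw 68.1 len 0.123 wid 0.045
mid grey 433 centroid [ 0.4307 -0.1554] mid [ 0.4303 -0.1564] dir [0.373 0.928] yaw 68.1 len 0.123 wid 0.045
long all 565 centroid [ 0.5121 -0.3773] mid [ 0.5128 -0.3791] dir [ 0.133 -0.991] yaw -82.3 len 0.162 wid 0.046
long grey 565 centroid [ 0.5121 -0.3773] mid [ 0.5128 -0.3791] dir [ 0.133 -0.991] yaw -82.3 len 0.162 wid 0.046
racked all 390 centroid [0.5639 0.3534] mid [0.5651 0.3532] dir [-0.839 -0.545] yaw -147.0 len 0.11 wid 0.045
racked grey 390 centroid [0.5639 0.3534] mid [0.5651 0.3532] dir [-0.839 -0.545] yaw -147.0 len 0.11 wid 0.045
rails [array([0.5875, 0.0996]), array([ 0.5695, -0.0395]), array([0.5373, 0.1005]), array([ 0.5195, -0.0327])]
stop face top [0.5917 0.0992] [0.5335 0.1022]
hub [ 0.5366 -0.1018] handletop [ 0.5657 -0.2508]
rack corners [[0.5628, 0.5036], [0.656, 0.3552], [0.3911, 0.1879], [0.2982, 0.3362]]
side handle 151 [337. 163.] [345. 188.] [341.01324 174.31789]
top handle 67 [401. 239.] [411. 246.] [405.92538 242.53731]
```

```bash
python3 -m inch '[[0.0266,0.0393,-0.009,0,0,0.09,0.091],[0.0266,0.0393,-0.009,0,0,0.09,0.091],[0.0266,0.0393,-0.009,0,0,0.09,0.091],[0.0266,0.0393,-0.009,0,0,0.09,0.091],[0.0266,0.0393,-0.009,0,0,0.09,0.091],[0.0266,0.0393,-0.009,0,0,0.09,0.091],[0.0266,0.0393,-0.009,0,0,0.09,0.091],[0.0266,0.0393,-0.009,0,0,0.09,0.091],[0.0266,0.0393,-0.009,0,0,0.09,0.091],[0.0266,0.0393,-0.009,0,0,0.09,0.091]]'
python3 - <<'E'
from m import *
from scipy.spatial.transform import Rotation as R
s=env.get_state();q=s["tcp_rot"];r=R.from_quat([q[1],q[2],q[3],q[0]]).as_matrix();print(s["eef_pos"],np.degrees(np.arctan2(r[1,1],r[0,1])),r[:,2].round(3),s["q"].round(2))
E
```

```text
clock: 1.5
eef_pos: [0.4306, -0.1569, 0.1238]
tcp_rot: [0.0, 0.828, 0.561, 0.0]
contact_force: [0.6, -0.1, -0.7]
grip_width: 0.0908
finger_force: 0.0
[ 0.43112576 -0.15511478  0.12319997] -21.56760288940776 [-0.     0.001 -1.   ] [-0.37  0.22  1.96  0.    0.96  0.  ]
```

```bash
python3 -m inch '[[0,0,-0.04,0,0,0,0.091],[0,0,-0.04,0,0,0,0.091],[0,0,-0.0285,0,0,0,0.091],[0,0,0,0,0,0,0.05],[0,0,0,0,0,0,0.02],[0,0,0,0,0,0,0.02],[0,0,0,0,0,0,0.02],[0,0,0,0,0,0,0.02]]' 30
```

```text
clock: 2.6
eef_pos: [0.43, -0.1583, 0.016]
tcp_rot: [0.0, 0.828, 0.56, 0.0]
contact_force: [0.0, -0.2, -0.2]
grip_width: 0.0437
finger_force: 0.0
```

```bash
python3 -m inch '[[0,0,-0.002,0,0,0,0.02],[0,0,0,0,0,0,0.02],[0,0,0,0,0,0,0.02],[0,0,0,0,0,0,0.02]]' 30
python3 -m inch '[[0,0,0.04,0,0,0,0.02],[0,0,0.04,0,0,0,0.02],[0,0,0.04,0,0,0,0.02],[0,0,0,0,0,0,0.02]]'; python3 - <<'E'
from h import *
d=optics.get_image("top");crop(d,320,240,420,340,3.5,"pics/t1.png");d=optics.get_image("side")
crop(d,320,150,440,270,3.5,"pics/s1.png")
cv2.imwrite("pics/j1.png",np.hstack([cv2.resize(cv2.imread(f"pics/{n}1.png"),(400,400)) for n in "ts"]))
E
```

```text
clock: 3.1
eef_pos: [0.43, -0.1583, 0.0142]
tcp_rot: [0.0, 0.829, 0.56, 0.0]
contact_force: [-2.4, 0.6, 6.8]
grip_width: 0.0357
finger_force: 30.0
clock: 3.6
eef_pos: [0.4315, -0.1589, 0.1358]
tcp_rot: [0.003, 0.828, 0.56, 0.002]
contact_force: [0.6, 0.4, -2.9]
grip_width: 0.0356
finger_force: 30.0
```

View pics/j1.png

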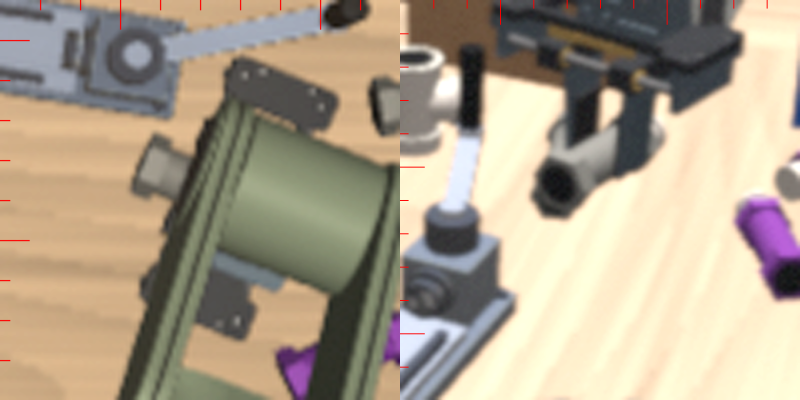

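Sleeve is held level. In the side half its open end is at about (367,205); in the top half that end is at about (357,283). Next I'll check the offset along the grip.

```bash
python3 - <<'E'
from m import *
p=env.get_state()["eef_pos"]; a=np.array([np.cos(np.radians(68.4)),np.sin(np.radians(68.4))])
for n,w in(("side",ray(S,367.4,204.6,.143)),("top",ray(T,356.5,282.5,.15)),("tri",tri(T,(356,282.5),S,(367.4,204.6)))): print(n,w.round(4),(w[:2]-p[:2])@a, (w[:2]-p[:2])@[a[1],-a[0]])
E
```

```text
side [ 0.4521 -0.1011  0.143 ] 0.06132971784221133 0.0011739993166277871
top [ 0.4482 -0.1045  0.15  ] 0.056671751686073926 -0.0012021948285056508
tri [ 0.4506 -0.1032  0.1421] 0.05879348116812054 0.0005295178999565822
```

```bash
python3 -m inch '[[0.0205,0.0307,0,0,0,0.042,0.02],[0.0205,0.0307,0,0,0,0.042,0.02],[0.0205,0.0307,0,0,0,0.042,0.02],[0.0205,0.0307,0,0,0,0.042,0.02],[0.0205,0.0307,0,0,0,0.042,0.02],[0.0205,0.0307,0,0,0,0.041,0.02],[0,0,-0.03,0,0,0,0.02],[0,0,0,0,0,0,0.02],[0,0,0,0,0,0,0.02]]'
python3 - <<'E'
from h import *
d=optics.get_image("top");crop(d,255,200,375,320,3.34,"pics/t2.png");d=optics.get_image("side")
crop(d,260,200,380,320,3.34,"pics/s2.png")
cv2.imwrite("pics/j2.png",np.hstack([cv2.resize(cv2.imread(f"pics/{n}2.png"),(400,400)) for n in "ts"]))
E
```

```text
clock: 4.92
eef_pos: [0.5525, 0.0257, 0.1031]
tcp_rot: [-0.0, 0.752, 0.659, -0.0]
contact_force: [0.6, -0.2, -2.8]
grip_width: 0.0357
finger_force: 30.0
```

View pics/j2.png

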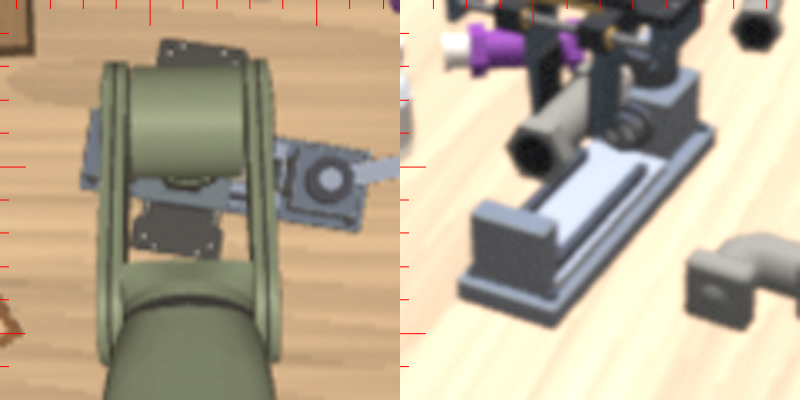

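Side view: the sleeve's open end is at about (300.5,245), above the bed and stop, and the stop's outer top edge runs from (282,263) to (306.5,273.5). I'll check these in the press frame.

```bash
python3 - <<'E'
from m import *
th=np.radians(-97.5);ax=np.array([np.cos(th),np.sin(th)]);ay=np.array([-ax[1],ax[0]]);b=np.array([.5537,.0313])
f=lambda w:((w[:2]-b)@ax*1e3,(w[:2]-b)@ay*1e3)
for n,u,v,z in(("sleeve end",300.5,245,.110),("stop outerL",282,263,.076),("stop outerR",306.7,273.5,.076),("rail R end top",333.8,249.5,.04),("rail L far end",312.5,246.5,.04),("rail R near",310,272,.04)): print(n,np.round(f(ray(S,u,v,z)),1))
print("tcp",f(env.get_state()["eef_pos"]))
for n,w in (("sleeve tail expected",b+ax*-.055),): print(pix(S,[*w,.11]))
E
```

```text
sleeve end [-49.    1.6]
stop outerL [-88.4  29.2]
stop outerR [-100.1  -40.7]
rail R end top [ 67.2 -29.1]
rail L far end [56.2 25.2]
rail R near [-46.2 -20.6]
tcp (np.float64(5.672482679930427), np.float64(0.19964477382574417))
[299.8521676  246.41595666]
```

```bash
python3 -m inch '[[0,0,-0.02,0,0,0,0.02],[0,0,-0.02,0,0,0,0.02],[0,0,-0.01,0,0,0,0.02],[0,0,-0.004,0,0,0,0.02],[0,0,0,0,0,0,0.02]]'
python3 - <<'E'
from h import *
d=optics.get_image("side")
crop(d,260,200,380,290,6.6,"pics/s3.png")
E
```

```text
clock: 5.75
eef_pos: [0.5531, 0.026, 0.0498]
tcp_rot: [0.0, 0.752, 0.659, 0.0]
contact_force: [0.4, -0.2, -2.7]
grip_width: 0.0352
finger_force: 30.0
```

View pics/s3.png

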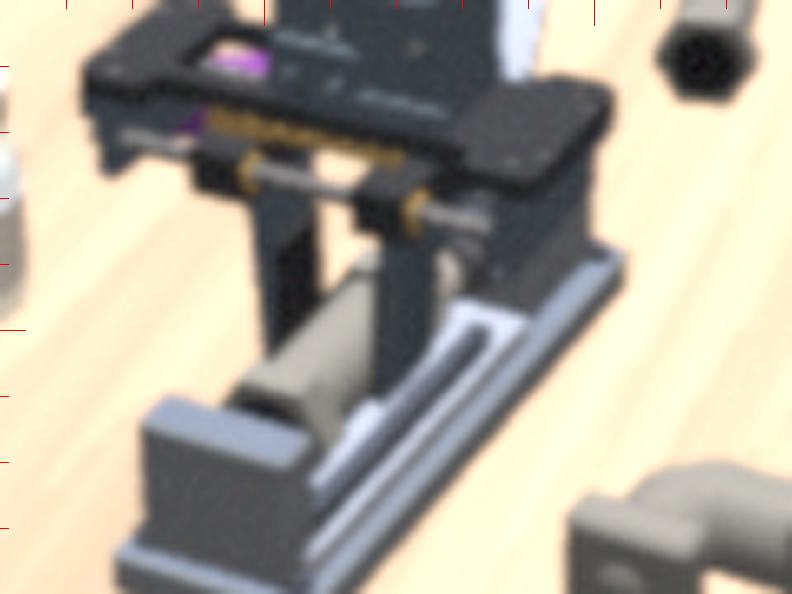

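Sleeve hangs 6 mm above the bed, between the rails. The stop's inner top edge runs from about (285,260) to (307,267), and the tail collar is just behind it.

```bash
python3 - <<'E'
from m import *
th=np.radians(-97.5);ax=np.array([np.cos(th),np.sin(th)]);ay=np.array([-ax[1],ax[0]]);b=np.array([.5537,.0313])
f=lambda w:((w[:2]-b)@ax*1e3,(w[:2]-b)@ay*1e3)
P=lambda u,v:(260+u/6.6,200+v/6.6)
for n,u,v,z in(("innerL",167,397,.076),("innerR",312,440,.076),("outL",145,427,.076),("outR",293,470,.076),("railR far",490,332,.04),("railR near",318,490,.04),("baseR far",622,262,.02),("barrel top L edge",250,368,.05+.028),("collar top R",300,405,.078)): print(n,np.round(f(ray(S,*P(u,v),z)),1))
E
```

```text
innerL [-74.8  28.2]
innerR [-75.9 -29.4]
outL [-94.4  25.8]
outR [-94.6 -32. ]
railR far [ 64.3 -31.6]
railR near [-56.2 -21. ]
baseR far [163.6 -44.2]
barrel top L edge [-48.4   9.5]
collar top R [-61.3 -17.2]
```

```bash
python3 -m inch '[[0,0,-0.003,0,0,0,0.02],[0,0,-0.0025,0,0,0,0.02],[0,0,0,0,0,0,0.02]]'
```

```text
clock: 6.28
eef_pos: [0.5528, 0.026, 0.0443]
tcp_rot: [0.0, 0.752, 0.659, 0.0]
contact_force: [-0.3, 0.6, 2.0]
grip_width: 0.0355
finger_force: 30.0
```

```bash
python3 -m inch '[[0,0,0,0,0,0,0.06],[0,0,0,0,0,0,0.06],[0,0,0,0,0,0,0.06],[0,0,0.03,0,0,0,0.06],[0,0,0.05,0,0,0,0.06],[0,0,0.06,0,0,0,0.06],[0,0,0.06,0,0,0,0.06]]'
```

```text
clock: 7.15
eef_pos: [0.5525, 0.026, 0.2458]
tcp_rot: [0.0, 0.752, 0.659, 0.0]
contact_force: [1.1, -0.2, -0.8]
grip_width: 0.0602
finger_force: 0.0
```

```bash
python3 -m inch '[[0.0022,-0.0467,0,0,0,0.054,0.06],[0.0022,-0.0467,0,0,0,0.054,0.06],[0.0022,-0.0467,0,0,0,0.054,0.06],[0.0022,-0.0467,0,0,0,0.054,0.06],[0.0022,-0.0467,0,0,0,0.054,0.06],[0.0022,-0.0467,0,0,0,0.054,0.06],[0,0,0,0,0,0,0.06]]'
python3 - <<'E'
from m import *
print(ray(S,341,174.3,.136),ray(T,405.9,242.5,.136),tri(T,(405.9,242.5),S,(341,174.3)))
crop(S,270,140,390,280,4,"pics/s4.png");crop(T,260,215,440,300,3,"pics/t4.png")
a,b=cv2.imread("pics/t4.png"),cv2.imread("pics/s4.png");b=cv2.resize(b,(300,350));o=np.zeros((350,a.shape[1]+300,3),np.uint8)
a=cv2.resize(a,(490,231));o=np.zeros((350,790,3),np.uint8);o[:231,:490]=a;o[:,490:]=b;cv2.imwrite("pics/j4.png",o)
E
```

```text
clock: 8.02
eef_pos: [0.5657, -0.2572, 0.2432]
tcp_rot: [-0.0, 0.637, 0.771, -0.0]
contact_force: [-0.4, -0.9, -0.2]
grip_width: 0.0601
finger_force: 0.0
[ 0.57134348 -0.26957725  0.136     ] [ 0.56773199 -0.25232137  0.136     ] [ 0.56633929 -0.25077205  0.14476226]
```

View pics/j4.png

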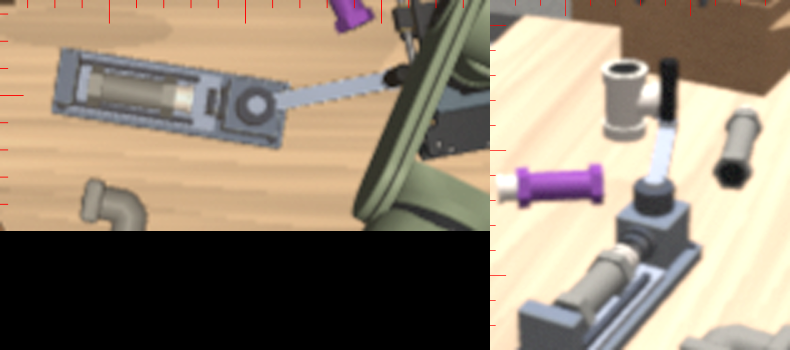

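Sleeve lies in the bed between the rails, plug towards the ram, and the hand is over the handle post (top ≈ (406,242), side ≈ (341,174)). Lowering and gripping the post.

```bash
python3 -m inch '[[0.001,0.0035,-0.03,0,0,0,0.06],[0,0,-0.04,0,0,0,0.06],[0,0,-0.04,0,0,0,0.06],[0,0,-0.015,0,0,0,0.06],[0,0,0,0,0,0,0.01],[0,0,0,0,0,0,0.01],[0,0,0,0,0,0,0.01],[0,0,0,0,0,0,0.01],[0,0,0,0,0,0,0.01]]' 35
```

```text
clock: 9.25
eef_pos: [0.5668, -0.2511, 0.12]
tcp_rot: [0.0, 0.636, 0.772, -0.0]
contact_force: [-2.5, -1.2, 5.5]
grip_width: 0.0215
finger_force: 35.0
```

```bash
python3 - <<'E'
import numpy as np
c=np.array([.5366,-.1018]);r=np.array([.5668,-.2511])-c
R=np.hypot(*r);a=np.arctan2(r[1],r[0]);t=a-np.linspace(0,1.15,21)
d=np.diff(np.c_[c[0]+R*np.cos(t),c[1]+R*np.sin(t)],axis=0)
print(R,np.degrees(a));print(d.round(4).tolist())
E
```

```text
0.15232376702274664 -78.56466174558467
[[-0.0086, -0.0015], [-0.0087, -0.001], [-0.0087, -0.0005], [-0.0088, 0.0], [-0.0087, 0.0005], [-0.0087, 0.001], [-0.0086, 0.0015], [-0.0085, 0.002], [-0.0084, 0.0025], [-0.0082, 0.003], [-0.0081, 0.0034], [-0.0078, 0.0039], [-0.0076, 0.0043], [-0.0073, 0.0048], [-0.0071, 0.0052], [-0.0067, 0.0056], [-0.0064, 0.006], [-0.0061, 0.0063], [-0.0057, 0.0067], [-0.0053, 0.007]]
```

```bash
python3 -m inch '[[-0.0086,-0.0015,0,0,0,-0.0575,0.01],[-0.0087,-0.001,0,0,0,-0.0575,0.01],[-0.0087,-0.0005,0,0,0,-0.0575,0.01],[-0.0088,0,0,0,0,-0.0575,0.01],[-0.0087,0.0005,0,0,0,-0.0575,0.01]]'
```

```text
clock: 9.88
eef_pos: [0.5248, -0.2539, 0.1199]
tcp_rot: [0.002, 0.74, 0.673, 0.001]
contact_force: [3.9, -1.3, 3.3]
grip_width: 0.0216
finger_force: 35.0
```

```bash
python3 -m inch '[[-0.0087,0.001,0,0,0,-0.0575,0.01],[-0.0086,0.0015,0,0,0,-0.0575,0.01],[-0.0085,0.002,0,0,0,-0.0575,0.01],[-0.0084,0.0025,0,0,0,-0.0575,0.01],[-0.0082,0.003,0,0,0,-0.0575,0.01]]'; python3 -m inch '[[-0.0081,0.0034,0,0,0,-0.0575,0.01],[-0.0078,0.0039,0,0,0,-0.0575,0.01],[-0.0076,0.0043,0,0,0,-0.0575,0.01],[-0.0073,0.0048,0,0,0,-0.0575,0.01],[-0.0071,0.0052,0,0,0,-0.0575,0.01]]'
```

```text
clock: 10.5
eef_pos: [0.4826, -0.2448, 0.12]
tcp_rot: [0.003, 0.829, 0.56, 0.001]
contact_force: [3.9, -2.6, 1.8]
grip_width: 0.0215
finger_force: 35.0
clock: 11.12
eef_pos: [0.4456, -0.2247, 0.12]
tcp_rot: [0.004, 0.9, 0.436, 0.001]
contact_force: [6.8, -10.7, -3.6]
grip_width: 0.0217
finger_force: 35.0
```

```bash
python3 -m inch '[[-0.0067,0.0056,0,0,0,-0.0575,0.01],[-0.0064,0.006,0,0,0,-0.0575,0.01],[-0.0061,0.0063,0,0,0,-0.0575,0.01]]'; python3 -m inch '[[-0.0057,0.0067,0,0,0,-0.0575,0.01],[-0.0053,0.007,0,0,0,-0.0575,0.01],[0,0,0,0,0,0,0.01]]'
python3 - <<'E'
import numpy as np
from h import *
p=env.get_state()["eef_pos"][:2]-[.5366,-.1018];print("lever est",np.radians(-78.56)-np.arctan2(p[1],p[0]),np.hypot(*p))
d=optics.get_image("side");crop(d,260,180,380,290,5,"pics/s5.png")
d=optics.get_image("top");crop(d,260,210,420,300,5,"pics/t5.png")
E
```

```text
clock: 11.5
eef_pos: [0.4264, -0.2079, 0.1199]
tcp_rot: [0.005, 0.934, 0.357, 0.001]
contact_force: [3.5, -14.3, -2.7]
grip_width: 0.0214
finger_force: 35.0
clock: 11.88
eef_pos: [0.4142, -0.1938, 0.1199]
tcp_rot: [0.004, 0.953, 0.303, 0.0]
contact_force: [-0.1, -14.3, -0.2]
grip_width: 0.0214
finger_force: 35.0
lever est 1.1260946630523185 0.153125293481506
```

View pics/t5.png

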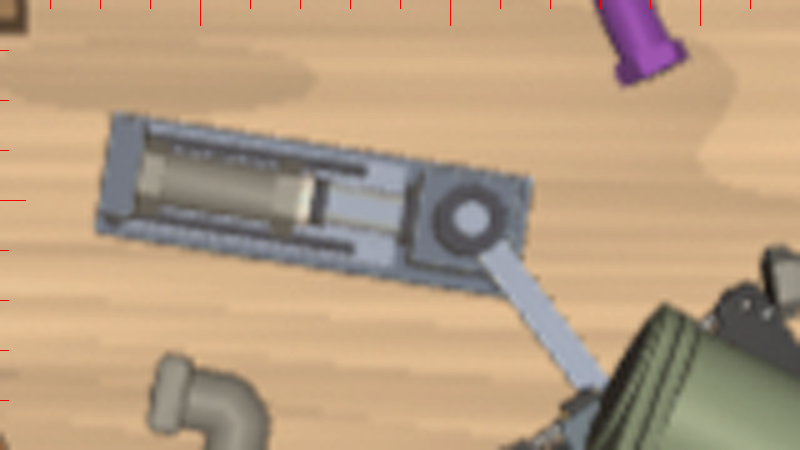

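Ram face is against the plug (top ≈ (323,250)) and the sleeve is against the stop, nearly home. Finishing the stroke in small steps.

```bash
python3 -m inch '[[-0.0017,0.0025,0,0,0,-0.02,0.01],[0,0,0,0,0,0,0.01]]'; python3 -m inch '[[-0.0017,0.0026,0,0,0,-0.02,0.01],[0,0,0,0,0,0,0.01]]'
python3 -c "
from h import *
p=env.get_state()['eef_pos'][:2]-[.5366,-.1018];print(np.radians(-78.56)-np.arctan2(p[1],p[0]),np.hypot(*p))"
```

```text
clock: 12.22
eef_pos: [0.4128, -0.1919, 0.1199]
tcp_rot: [0.005, 0.956, 0.294, 0.0]
contact_force: [0.5, -16.1, -1.0]
grip_width: 0.0213
finger_force: 35.0
clock: 12.48
eef_pos: [0.4119, -0.1905, 0.1199]
tcp_rot: [0.006, 0.959, 0.284, 0.001]
contact_force: [1.6, -20.3, -3.6]
grip_width: 0.0216
finger_force: 35.1
1.1522656280305936 0.15306182981988253
```

```bash
python3 -m inch '[[-0.0016,0.0026,0,0,0,-0.02,0.01],[0,0,0,0,0,0,0.01]]'
python3 -m inch '[[-0.0016,0.0026,0,0,0,-0.02,0.01],[0,0,0,0,0,0,0.01]]'
python3 -c "
from h import *
p=env.get_state()['eef_pos'][:2]-[.5366,-.1018];print(np.radians(-78.56)-np.arctan2(p[1],p[0]),np.hypot(*p))
T=optics.get_image('top');crop(T,270,225,340,265,11,'pics/t6.png')"
```

```text
clock: 12.72
eef_pos: [0.412, -0.1902, 0.1199]
tcp_rot: [0.009, 0.961, 0.275, 0.002]
contact_force: [6.2, -28.1, -9.9]
grip_width: 0.022
finger_force: 35.1
clock: 12.98
eef_pos: [0.412, -0.1899, 0.12]
tcp_rot: [0.012, 0.964, 0.266, 0.003]
contact_force: [9.5, -35.5, -16.4]
grip_width: 0.0222
finger_force: 35.1
1.1549231181820403 0.15255124715997104
```

View pics/t6.png

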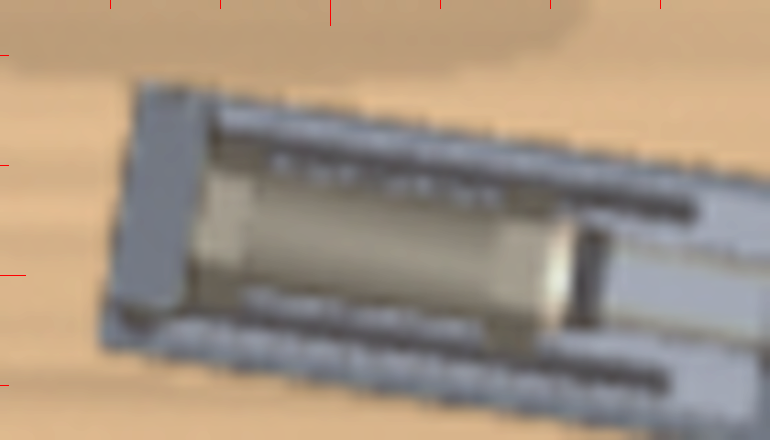

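The stroke's end is reached: position holds while force rises, and only the thin flange is left out at about (320,249). Now easing back slowly.

```bash
python3 -m inch '[[0.0016,-0.0026,0,0,0,0.02,0.01],[0.0016,-0.0026,0,0,0,0.02,0.01],[0.0017,-0.0026,0,0,0,0.02,0.01],[0.0017,-0.0025,0,0,0,0.02,0.01],[0.0026,-0.0035,0,0,0,0.029,0.01],[0.0027,-0.0035,0,0,0,0.0285,0.01],[0.0028,-0.0034,0,0,0,0.029,0.01],[0.0029,-0.0033,0,0,0,0.0285,0.01],[0.003,-0.0032,0,0,0,0.029,0.01],[0.0031,-0.0031,0,0,0,0.0285,0.01]]'; python3 -m inch '[[0.0032,-0.003,0,0,0,0.029,0.01],[0.0032,-0.003,0,0,0,0.0285,0.01],[0.0033,-0.0028,0,0,0,0.029,0.01],[0.0034,-0.0028,0,0,0,0.0285,0.01],[0.0035,-0.0026,0,0,0,0.029,0.01],[0.0036,-0.0026,0,0,0,0.0285,0.01],[0.0036,-0.0024,0,0,0,0.029,0.01],[0.0037,-0.0024,0,0,0,0.0285,0.01],[0.0038,-0.0022,0,0,0,0.029,0.01],[0.0038,-0.0021,0,0,0,0.0285,0.01]]'
```

```text
clock: 14.28
eef_pos: [0.433, -0.2139, 0.1198]
tcp_rot: [0.004, 0.924, 0.383, 0.002]
contact_force: [4.3, -12.2, -2.6]
grip_width: 0.0214
finger_force: 35.0
clock: 15.52
eef_pos: [0.469, -0.2384, 0.1199]
tcp_rot: [0.004, 0.86, 0.511, 0.002]
contact_force: [8.0, -6.2, -2.1]
grip_width: 0.0215
finger_force: 35.0
```

```bash
python3 -m inch '[[0.0039,-0.002,0,0,0,0.029,0.01],[0.0039,-0.0019,0,0,0,0.0285,0.01],[0.004,-0.0017,0,0,0,0.029,0.01],[0.0041,-0.0017,0,0,0,0.0285,0.01],[0.0041,-0.0015,0,0,0,0.029,0.01],[0.0041,-0.0015,0,0,0,0.0285,0.01],[0.0042,-0.0013,0,0,0,0.029,0.01],[0.0042,-0.0012,0,0,0,0.0285,0.01],[0.0042,-0.001,0,0,0,0.029,0.01],[0.0043,-0.001,0,0,0,0.0285,0.01]]'; python3 -m inch '[[0.0043,-0.0008,0,0,0,0.029,0.01],[0.0043,-0.0007,0,0,0,0.0285,0.01],[0.0043,-0.0005,0,0,0,0.029,0.01],[0.0044,-0.0005,0,0,0,0.0285,0.01],[0.0043,-0.0003,0,0,0,0.029,0.01],[0.0044,-0.0002,0,0,0,0.0285,0.01],[0.0044,0,0,0,0,0.029,0.01],[0.0044,0,0,0,0,0.0285,0.01],[0.0043,0.0002,0,0,0,0.029,0.01],[0.0044,0.0003,0,0,0,0.0285,0.01]]'; python3 -m inch '[[0.0043,0.0005,0,0,0,0.029,0.01],[0.0044,0.0005,0,0,0,0.0285,0.01],[0.0043,0.0007,0,0,0,0.029,0.01],[0.0043,0.0008,0,0,0,0.0285,0.01],[0,0,0,0,0,0,0.01]]'
```

```text
clock: 16.77
eef_pos: [0.5098, -0.2516, 0.1199]
tcp_rot: [0.003, 0.777, 0.629, 0.002]
contact_force: [7.1, -1.9, 0.1]
grip_width: 0.0217
finger_force: 35.0
clock: 18.02
eef_pos: [0.5527, -0.253, 0.1198]
tcp_rot: [0.002, 0.679, 0.734, 0.002]
contact_force: [6.4, 2.7, 1.7]
grip_width: 0.0218
finger_force: 35.0
clock: 18.65
eef_pos: [0.5667, -0.2505, 0.1197]
tcp_rot: [-0.0, 0.636, 0.772, 0.0]
contact_force: [-2.8, 0.4, 5.0]
grip_width: 0.0214
finger_force: 35.0
```

```bash
python3 -m inch '[[0,0,0,0,0,0,0.03],[0,0,0,0,0,0,0.06],[0,0,0,0,0,0,0.06],[0,0,0,0,0,0,0.06],[0,0,0.03,0,0,0,0.06],[0,0,0.05,0,0,0,0.06],[0,0,0.045,0,0,0,0.06],[0,0,0,0,0,0,0.06]]'
python3 - <<'E'
from m import *
H=hsv(T)
print("tail",ray(T,288.6,244.5,.055),"plug",ray(T,322.3,250.5,.051))
for a,p in comps((H[...,2]<60).astype(np.uint8),(395,230,420,255),6): print("top handle",a,p.min(0),p.max(0),p.mean(0))
E
```

```text
clock: 19.65
eef_pos: [0.5689, -0.2516, 0.2485]
tcp_rot: [0.004, 0.636, 0.772, 0.001]
contact_force: [0.1, 0.3, 0.5]
grip_width: 0.0599
finger_force: 0.0
tail [0.56546815 0.100483   0.055     ] plug [ 0.54779292 -0.00556117  0.051     ]
top handle 204 [401. 230.] [418. 254.] [408.7598  242.01471]
top handle 17 [413. 238.] [419. 254.] [416.11765 246.     ]
```

```bash
python3 -m inch '[[-0.0017,0.0415,0,0,0,-0.0463,0.06],[-0.0017,0.0415,0,0,0,-0.0463,0.06],[-0.0017,0.0415,0,0,0,-0.0463,0.06],[-0.0017,0.0415,0,0,0,-0.0463,0.06],[-0.0017,0.0415,0,0,0,-0.0463,0.06],[-0.0017,0.0415,0,0,0,-0.0463,0.06],[-0.0017,0.0415,0,0,0,-0.0463,0.06],[0,0,0,0,0,0,0.06],[0,0,0,0,0,0,0.06]]'
python3 - <<'E'
from m import *
H=hsv(T);Hs=hsv(S)
for a,p in comps((H[...,2]<60).astype(np.uint8),(395,230,420,255),6): print("top handle",a,p.mean(0))
for a,p in comps((Hs[...,2]<45).astype(np.uint8),(325,155,355,200),10): print("side handle",a,p.min(0),p.max(0),p.mean(0))
E
```

```text
clock: 20.88
eef_pos: [0.5545, 0.0393, 0.2427]
tcp_rot: [-0.0, 0.752, 0.66, -0.001]
contact_force: [0.3, -0.3, -0.1]
grip_width: 0.06
finger_force: 0.0
top handle 67 [405.92538 242.53731]
side handle 190 [325. 155.] [346. 186.] [331.11578 164.22105]
side handle 154 [337. 163.] [345. 188.] [340.94156 174.31169]
```

```bash
python3 -m inch '[[0.001,0.001,-0.05,0,0,0,0.06],[0,0,-0.05,0,0,0,0.06],[0,0,-0.05,0,0,0,0.06],[0,0,-0.03,0,0,0,0.06],[0,0,-0.018,0,0,0,0.06],[0,0,0,0,0,0,0.06],[0,0,0,0,0,0,0.02],[0,0,0,0,0,0,0.02],[0,0,0,0,0,0,0.02],[0,0,0,0,0,0,0.02]]' 30
```

```text
clock: 22.22
eef_pos: [0.5563, 0.0406, 0.0469]
tcp_rot: [0.0, 0.752, 0.659, 0.0]
contact_force: [-1.9, -1.8, 5.0]
grip_width: 0.035
finger_force: 30.0
```

```bash
python3 -m inch '[[0,0,0.02,0,0,0,0.02],[0,0,0.05,0,0,0,0.02],[0,0,0.05,0,0,0,0.02],[0,0,0.02,0,0,0,0.02],[0,0,0,0,0,0,0.02]]'; python3 -m inch '[[-0.0096,0.0245,0,0,0,0.151,0.02],[-0.0096,0.0245,0,0,0,0.151,0.02],[-0.0096,0.0245,0,0,0,0.151,0.02],[-0.0096,0.0245,0,0,0,0.151,0.02],[-0.0096,0.0245,0,0,0,0.151,0.02],[-0.0096,0.0245,0,0,0,0.151,0.02],[-0.0096,0.0245,0,0,0,0.151,0.02],[-0.0096,0.0245,0,0,0,0.151,0.02],[-0.0096,0.0245,0,0,0,0.151,0.02],[-0.0096,0.0245,0,0,0,0.151,0.02]]';  python3 -m inch '[[0,0,-0.01,0,0,0.151,0.02],[0,0,-0.01,0,0,0.151,0.02],[0,0,-0.01,0,0,0.151,0.02],[0,0,-0.01,0,0,0.151,0.02],[0,0,-0.01,0,0,0.151,0.02],[0,0,0,0,0,0,0.02],[0,0,0,0,0,0,0.02]]'
python3 - <<'E'
from m import *
from scipy.spatial.transform import Rotation as R
s=env.get_state();q=s["tcp_rot"];r=R.from_quat([q[1],q[2],q[3],q[0]]).as_matrix();print(s["eef_pos"],np.degrees(np.arctan2(r[1,1],r[0,1])))
E
```

```text
clock: 22.85
eef_pos: [0.5569, 0.041, 0.1873]
tcp_rot: [0.001, 0.752, 0.659, 0.001]
contact_force: [0.2, 0.2, -3.2]
grip_width: 0.0351
finger_force: 29.9
clock: 24.1
eef_pos: [0.4587, 0.2861, 0.1837]
tcp_rot: [-0.002, 0.093, 0.996, -0.001]
contact_force: [0.3, -0.1, -2.6]
grip_width: 0.0352
finger_force: 29.9
clock: 24.98
eef_pos: [0.4598, 0.2857, 0.1353]
tcp_rot: [-0.001, -0.277, 0.961, -0.0]
contact_force: [-0.7, 0.3, -2.1]
grip_width: 0.0355
finger_force: 29.9
[0.46012201 0.28585705 0.13597151] 122.19063507185253
```

```bash
python3 -m inch '[[0,0,-0.03,0,0,0,0.02],[0,0,-0.03,0,0,0,0.02],[0,0,-0.03,0,0,0,0.02],[0,0,-0.017,0,0,0,0.02],[0,0,-0.003,0,0,0,0.02],[0,0,0,0,0,0,0.02]]'
```

```text
clock: 25.82
eef_pos: [0.4606, 0.2861, 0.0266]
tcp_rot: [0.001, -0.278, 0.961, 0.0]
contact_force: [-0.1, -0.1, -1.9]
grip_width: 0.035
finger_force: 29.9
```

```bash
python3 -m inch '[[0,0,-0.002,0,0,0,0.02],[0,0,0,0,0,0,0.02]]'
```

```text
clock: 26.08
eef_pos: [0.4604, 0.286, 0.0245]
tcp_rot: [0.001, -0.278, 0.961, 0.0]
contact_force: [-0.4, 0.5, -2.7]
grip_width: 0.0352
finger_force: 29.9
```

```bash
python3 -m inch '[[0,0,-0.0015,0,0,0,0.02],[0,0,0,0,0,0,0.02]]';python3 -m inch '[[0,0,-0.0005,0,0,0,0.02],[0,0,0,0,0,0,0.02]]'
```

```text
clock: 26.32
eef_pos: [0.4603, 0.286, 0.0229]
tcp_rot: [0.0, -0.278, 0.961, 0.0]
contact_force: [-0.1, 0.1, 0.4]
grip_width: 0.0351
finger_force: 29.9
clock: 26.58
eef_pos: [0.4604, 0.286, 0.0229]
tcp_rot: [0.0, -0.278, 0.961, 0.0]
contact_force: [-1.2, -1.1, 5.6]
grip_width: 0.0353
finger_force: 29.9
```

Touching down at the expected height. Releasing and retreating.

```bash
python3 -m inch '[[0,0,0,0,0,0,0.06],[0,0,0,0,0,0,0.06],[0,0,0,0,0,0,0.06],[0,0,0.03,0,0,0,0.06],[0,0,0.05,0,0,0,0.06],[0,0,0.06,0,0,0,0.06],[0,-0.05,0.05,0,0,0,0.06],[0,-0.06,0.03,0,0,0,0.06],[-0.03,-0.05,0,0,0,0,0.06],[-0.03,-0.05,0,0,0,0,0.06]]'; python3 -m inch '[[-0.02,-0.06,0,0,0,0,0.06],[0,-0.06,0,0,0,0,0.06],[0,-0.06,0,0,0,0,0.06],[0,0,0,0,0,0,0.06]]'
python3 - <<'E'
from m import *
H=hsv(T)
a0=np.radians(32.3);ax=np.array([np.cos(a0),np.sin(a0)]);ay=np.array([-ax[1],ax[0]])
for a,p in comps((H[...,1]<75).astype(np.uint8),(160,210,262,325),50):
    W=np.array([ray(T,u,v,.027)[:2] for u,v in p])-[.5626,.3516]
    x,y=W@ax,W@ay; print(a,p.mean(0).round(0),"x",x.min().round(3),x.max().round(3),"y",y.min().round(3),y.max().round(3),"slope",np.degrees(np.polyfit(x,y,1)[0]).round(1))
for n,b in(("handle",(395,230,420,255)),):
    for a,p in comps((H[...,2]<60).astype(np.uint8),b,6): print(n,a,p.mean(0))
for a,p in comps((H[...,1]<75).astype(np.uint8),(408,250,470,280),50): print("long",a,p.mean(0),ray(T,*p.mean(0),.021))
E
```

```text
clock: 27.82
eef_pos: [0.3993, 0.0842, 0.2343]
tcp_rot: [0.0, -0.278, 0.961, -0.0]
contact_force: [-0.0, -0.5, -0.5]
grip_width: 0.0601
finger_force: 0.0
clock: 28.32
eef_pos: [0.3799, -0.0971, 0.2341]
tcp_rot: [-0.0, -0.274, 0.962, -0.0]
contact_force: [0.2, 0.6, -0.1]
grip_width: 0.0598
finger_force: 0.0
392 [210. 245.] x -0.053 0.058 y -0.024 0.023 slope 0.7
519 [187. 259.] x -0.071 0.075 y 0.061 0.109 slope -1.4
399 [231. 280.] x -0.181 -0.072 y -0.022 0.023 slope -0.3
handle 67 [405.92538 242.53731]
long 564 [438.0532  263.33688] [ 0.51195881 -0.37710859  0.021     ]
```

```bash
python3 -c "
from rig import workorder
print(workorder.sign_off())"
```

```text
the job is handed in; nothing more can be done
None
```

The job is handed in at about 28 s: the shorter sleeve's plug was pressed home, the lever eased slowly back to rest, and the sleeve now lies flat in line with the 100 mm racked one on its robot side; the final overhead check agreed, covering the racked sleeves, lever handle and longer sleeve, but I did not re-measure the elbow, carton, jar or tee.

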